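Hold a shelf foot bracket square in the corner of the jig

TASK

Pick up the bent steel foot bracket, turn it so that the back of its upright leaf faces the long fence of the squaring jig, and set its foot flat on the jig plate. Press it into the corner so that the leaf's back sits flush on the long fence and its end touches the short end fence at the same time, and finish while still holding it pressed firmly against both: do not let go. Leave the other things on the table where they are.

Things in the scene. Friction and masses are not known exactly. Their poses are not given: they have to be found in the camera images.
- bracket: Bent steel foot bracket, L-shaped seen from its end, 0.45-0.8 kg, loose on the table at any yaw, turned well away from how it fits the jig. Foot 60 mm along x, 100 along y, 8 thick. Upright leaf, slotted (dark marks), 8 thick, 100 along y, on the foot's +x edge (x +22 to +30 mm), top 65 mm above the underside. The leaf's back is its face at x +30. Origin: centre of the foot's underside; z up.
- bracket_corner (a point): Point of the bracket at its underside where the back of the leaf meets its +y end: x +30, y +50, z 0 mm in the bracket's frame.
- jig: Squaring jig fixed to the table (left or right, slight yaw): aluminium plate 160 mm along x, 200 along y, 12 thick, with two low dark steel fences on it, tops 15 mm above the plate (27 above the table). Origin: centre of the plate's underside; z up. The seated bracket has its axes parallel to the jig's, pointing the same way.
- long_fence: Long fence of the jig: steel bar 18 mm wide, 140 mm along jig y (from -90 to +50 mm), 15 mm high; its inner face is at jig x = +45 mm and looks to jig -x. Rigid; steel on steel rubs with a friction of about 0.6. Origin and axes are those of the jig.
- end_fence: Short end fence of the jig: steel bar 70 mm along jig x (from -35 to +35 mm), 18 mm wide, 15 mm high; its inner face is at jig y = +60 mm and looks to jig -y. Rigid. Origin and axes are those of the jig. A gap of about 10 mm separates it from the long fence.
- jig_corner (a point): The corner of the jig, on the top of the plate, where the planes of the two inner fence faces cross: jig x +45, y +60, z +12 mm. The seated bracket has its bracket_corner here.
- tumbler: White plastic tumbler, 80 mm wide, 110 mm high, standing open end up; origin centre of underside. To be left alone.
- bolt_box: Open cardboard box of hex bolts, 120 x 90 x 50 mm; origin centre of underside. To be left alone.
- tape_roll: Brown roll of tape lying flat, 100 mm across, 45 mm high; origin centre of underside. To be left alone.

How it is judged (in metres and radians):
At the end, for the whole second after the job is handed in: Bracket corner within 4 mm of the jig corner, foot within 3 mm of the plate top, square to the jig and upright within 0.04 rad, pressing on each fence with over 1 N, still held by the fingers (over 1 N) and at rest (below 10 mm/s), all through the last second (horizontal distance between bracket_corner and jig_corner below 0.004 m and z of bracket_corner in the frame of jig between 0.009 and 0.015 m and angle between the y axis of bracket and the y axis of jig, either way round below 0.04 rad and angle between bracket's own z axis and vertical below 0.04 rad and contact force between bracket and long_fence above 1 N and contact force between bracket and end_fence above 1 N and contact force between bracket and the fingers above 1 N and linear speed of bracket below 0.01 m/s); the arm keeps its last pose, push and grip.
It fails at once if the white plastic tumbler is moved by more than 40 mm (distance of tumbler from where it was at the start of the episode above 0.04 m).
It fails at once if the cardboard box is moved by more than 40 mm (distance of bolt_box from where it was at the start of the episode above 0.04 m).
It fails at once if the tape roll is moved by more than 40 mm (distance of tape_roll from where it was at the start of the episode above 0.04 m).
It fails at once if the tumbler is tipped over (angle between tumbler's own z axis and vertical above 0.5 rad).
It also fails if it takes over 64 s, if anything falls off the work surface, if the arm or the gripper's body presses on something with over 40 N, if the wrist force passes 120 N, or if a joint passes its speed limit or range.

ROBOT

A 7-joint arm with a two-finger parallel gripper is mounted at the origin on the work surface. World frame = base frame: x ahead of the robot, y to its left, z up, the work surface at z = 0. Lengths are in mm, angles in rad, forces in N, time in s.
With the tool pointing down it reaches from about 400 to 750 mm from the base axis. Payload 19.5 kg.
Tool frame: the origin (TCP) lies at the very end of the fingers, on their centre line; the grasp point (between the pads) lies 19 mm behind it; z points along the fingers, y is the line along which they close (so a half turn about z gives the same grasp; the last joint's range is limited). The gripper opens to 85 mm and grips with 20 to 120 N. Pads are 22 mm wide; open, the fingers measure 114 mm over their backs; the gripper's body (76 mm by 85 mm) begins 54 mm behind the grasp point. The pads swing forward as they close: fully open they stand 13 mm farther back than shut.
Start: joints at [1.262, 0.707, -0.028, 1.485, 0.022, 0.951, -0.075], TCP at [151.59, -554.631, 231.268] pointing down, gripper open.
Joint ranges: [-2.71, 2.71], [-0.32, 2.16], [-1.57, 1.52], [0, 2.45], [-1.46, 4.6], [0, 2.02], [-2.83, 2.83]. Speed limits (rad/s): [1.89, 1.89, 2.57, 2.57, 3.01, 3.01, 3.01].

INTERFACE

Orientations are given as [roll, pitch, yaw] about the fixed x, y, z axes, in that order (R = Rz(yaw) Ry(pitch) Rx(roll)).
In Python, from rig import arm, imaging, ticket gives the robot as it stands (arm), with the cameras (imaging) and the job (ticket).
- The arm moves only by the shell command python3 inch.py 'ROWS'. ROWS is one flat JSON list of numbers that holds 1 to 12 rows one after another, with no inner brackets; each row has 7 numbers: dx, dy, dz in shares of the most that a row can go, 1 being 62.5 mm, then a rotation vector rx, ry, rz in parts of the range, where 1.0 means pi rad, then the finger opening in mm; each row shifts and turns the commanded pose from where the row before left it, along the tool's axes as they then stand; what a row does not reach is not made up. A row lasts 1/8 s, in which the tool goes at most 62.5 mm and 0.188 rad, less where a joint would pass 70% of its speed; a pose out of reach is approached as far as the arm can. The fingers move at their own pace and stop on an object; the grip force is fixed at half the most. Time passes only in rows, so rows that do not move let the fingers close. It prints the time, the measured TCP pose, the force, the opening and the grip force at its end. Shift and turn numbers lie between -1 and 1, and a call with a number outside is refused. Input that does not fit is refused with a message, and nothing moves.
- arm.observe(): the state, without advancing time (a new reading comes with each control period).
- imaging.camera(name): name is "scene" or "top"; returns a dict with "frame" (384x512x3 uint8, blue, green, red), "mtx" (3x3 intrinsics, pixels), "world_from_camera" (4x4, takes a point from camera to world coordinates). Camera axes: x right, y up, looking along -z (the intrinsics and any distortion apply to the point x, -y, -z); pixel columns grow to the right and rows downward; lengths in mm; the calibration is good to about 2 mm. A picture is of the moment at which its call begins. There is no depth.
- ticket.finish_job(): hands the job in; it is judged then, once.
The state is a dict: "time_s": time; "qpos": joint angles; "qd": joint speeds; "tau": joint torques, N m; "tcp_pos": TCP position; "tcp_rot": TCP orientation; "wrist_force": force on the tool from outside, world axes, zero at the start; "moment": the same for the moment, N m; "width": finger opening in mm; "gripper_force": force on a finger pad.
Only numpy, scipy, OpenCV 4.12 (cv2) and the standard library are available. Lean on these libraries where they do the work, as an engineer would, in place of code of your own. Each camera call takes 0.05 s, during which the arm holds its last target. There are 200 camera calls.

## Working session

There is one attempt and no reset: what is moved stays moved. The work goes in short steps, Python scripts to look and compute and a shell command to move; the robot and the scene stay as the last step left them, time stands still between calls to the robot, and variables do not carry over. Pictures are saved under pics/ and viewed, at most 10 in all, crops included, and the job is handed in when it is done.

```bash
ls; mkdir -p pics
python3 - <<'E'
from rig import arm, imaging, ticket
import cv2,numpy as np
s=arm.observe();print({k:np.round(v,3).tolist() for k,v in s.items()})
for n in("scene","top"):
    c=imaging.camera(n);cv2.imwrite(f"pics/{n}0.png",c["frame"]);print(c["mtx"].tolist(),np.round(c["world_from_camera"],3).tolist(),[k for k in c])
E
```

```text
inch.py
pics
rig.py
{'time_s': 0.0, 'qpos': [1.262, 0.707, -0.028, 1.485, 0.022, 0.951, -0.075], 'qd': [0.0, 0.0, -0.003, 0.001, -0.001, 0.001, -0.001], 'tau': [0.003, -88.321, 1.235, -23.617, 0.017, 0.006, -0.0], 'tcp_pos': [151.532, -554.386, 230.83], 'tcp_rot': [-3.14, 0.0, 0.267], 'wrist_force': [-0.079, -0.047, -0.392], 'moment': [0.013, -0.027, 0.008], 'gripper_force': 0.0, 'width': 85.276}
[[362.7078748616813, 0.0, 261.9573185558252], [0.0, 362.7078748616813, 196.30580792422856], [0.0, 0.0, 1.0]] [[-0.716, -0.534, 0.45, 1151.428], [0.698, -0.545, 0.464, 500.09], [-0.002, 0.646, 0.763, 894.745], [0.0, 0.0, 0.0, 1.0]] ['frame', 'mtx', 'world_from_camera']
[[364.37820085569973, 0.0, 256.21867917893945], [0.0, 364.37820085569973, 181.49502061722157], [0.0, 0.0, 1.0]] [[-0.003, 0.999, -0.051, 546.14], [-1.0, -0.002, 0.015, 14.17], [0.014, 0.051, 0.999, 1404.293], [0.0, 0.0, 0.0, 1.0]] ['frame', 'mtx', 'world_from_camera']
```

View pics/top0.png

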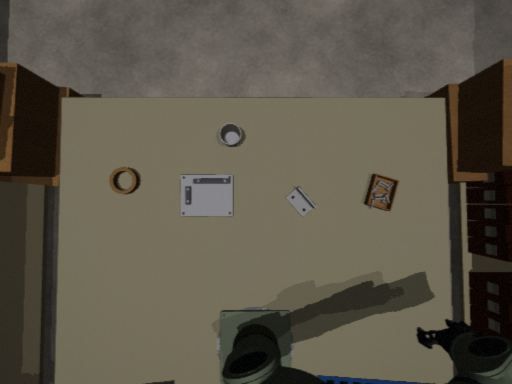

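View pics/scene0.png

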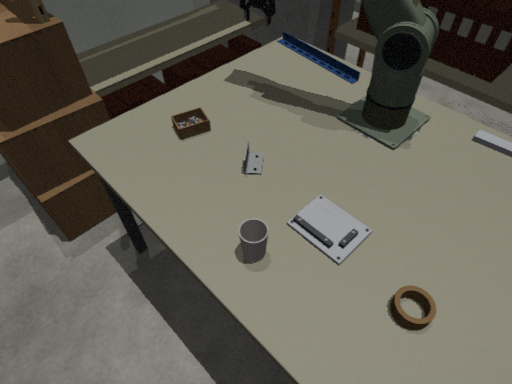

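Run:
```python
import cv2,numpy as np
t=cv2.imread("pics/top0.png");s=cv2.imread("pics/scene0.png")
z=lambda im,x,y,w,h,k:cv2.resize(im[y:y+h,x:x+w],None,fx=k,fy=k,interpolation=cv2.INTER_CUBIC)
a=z(t,175,165,65,58,6);b=z(t,280,177,45,45,7.7)
c=z(s,225,135,60,50,6.5);d=z(s,280,190,100,75,3.9)
f=lambda im:cv2.resize(im,(390,290))
cv2.imwrite("pics/z0.png",cv2.convertScaleAbs(np.vstack([np.hstack([f(a),cv2.resize(b,(290,290))]),np.hstack([f(d),cv2.resize(c,(290,242)) if 0 else cv2.copyMakeBorder(cv2.resize(c,(290,242)),0,48,0,0,0)])]),alpha=1.5))
```

```text
(no output)
```

View pics/z0.png

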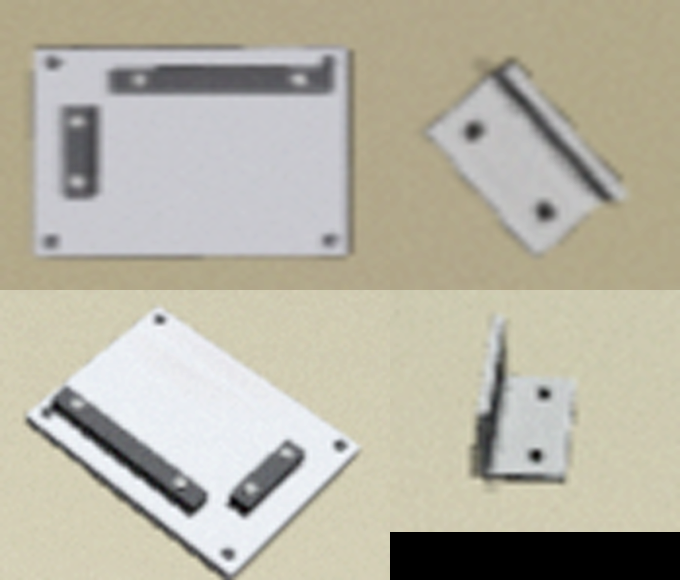

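```bash
cat > h.py <<'E'
import cv2,numpy as np
from rig import arm, imaging, ticket
def ray(c,uv,z):
    uv=np.atleast_2d(np.float64(uv));K=c["mtx"];W=np.array(c["world_from_camera"])
    d=np.c_[(uv[:,0]-K[0][2])/K[0][0],-(uv[:,1]-K[1][2])/K[1][1],-np.ones(len(uv))]@W[:3,:3].T
    o=W[:3,3];return (o+d*((z-o[2])/d[:,2])[:,None])[:,:2]
def proj(c,P):
    W=np.array(c["world_from_camera"]);p=(np.atleast_2d(P)-W[:3,3])@W[:3,:3];K=c["mtx"]
    return np.c_[K[0][0]*p[:,0]/-p[:,2]+K[0][2],K[1][1]*-p[:,1]/-p[:,2]+K[1][2]]
E
python3 - <<'E'
from h import *
np.set_printoptions(precision=2,suppress=True)
c=imaging.camera("top");f=c["frame"].astype(int)
sat=f.max(2)-f.min(2)
# upsampled mask: neutral/bluish vs. tan table
k=4;F=cv2.resize(c["frame"],None,fx=k,fy=k,interpolation=cv2.INTER_LINEAR).astype(int)
d=F[...,2]-F[...,0]
print("table d",np.median(d[150*k:230*k,250*k:270*k]),"plate",np.median(d[205*k:210*k,200*k:220*k]))
m=(d<16).astype(np.uint8)
for n,(x,y,w,h) in dict(jig=(170,165,75,60),br=(280,177,45,45)).items():
    s=np.zeros_like(m);s[y*k:(y+h)*k,x*k:(x+w)*k]=m[y*k:(y+h)*k,x*k:(x+w)*k]
    cs=max(cv2.findContours(s,0,cv2.CHAIN_APPROX_NONE)[0],key=cv2.contourArea)
    hull=cv2.convexHull(cs);uv=(hull.reshape(-1,2)+.5)/k-.5
    if n=="jig":
        p=ray(c,(cs.reshape(-1,2)+.5)/k-.5,12).astype(np.float32);r=cv2.minAreaRect(p);print(r);
    else: print((cv2.approxPolyDP(hull,6,True).reshape(-1,2)+.5)/k-.5)
fl=ray(c,[[285.7,197.3],[303,216.4]],8);tp=ray(c,[[299.4,186.3],[316.5,207]],65)
print("foot",fl,"leaftop",tp)
for q in(fl,tp):e=q[0]-q[1];print(np.hypot(*e),np.arctan2(e[1],e[0])-np.pi/2)
E
```

```text
table d 26.0 plate -4.0
((566.8607177734375, 183.9140625), (162.47756958007812, 204.02001953125), 0.26486635208129883)
[[297.88 186.12]
 [316.12 206.12]
 [302.12 216.38]
 [284.88 197.12]]
foot [[ 556.42 -119.01]
 [ 483.25 -184.79]] leaftop [[ 596.37 -164.39]
 [ 520.09 -226.71]]
98.39017254351411 -0.8386091711598918
98.49944394173124 -0.8858167352666768
```

Careful with the scale: shifts go in shares of 62.5 mm and turns go in shares of pi rad. That gives: 40 mm is 0.64, -20 mm is -0.32.

```bash
python3 inch.py '[0.64, -0.32, 0, 0, 0, 0, 85, 0.64, -0.32, 0, 0, 0, 0, 85, 0.64, -0.32, 0, 0, 0, 0, 85, 0.64, -0.32, 0, 0, 0, 0, 85, 0.64, -0.32, 0, 0, 0, 0, 85, 0.64, -0.32, 0, 0, 0, 0, 85, 0.64, -0.32, 0, 0, 0, 0, 85, 0.64, -0.32, 0, 0, 0, 0, 85, 0.64, -0.32, 0, 0, 0, 0, 85, 0.64, -0.32, 0, 0, 0, 0, 85, 0.64, -0.32, 0, 0, 0, 0, 85, 0.64, -0.32, 0, 0, 0, 0, 85]'
python3 inch.py '[0, 0, 0, 0, 0, -0.0487, 85, 0, 0, 0, 0, 0, -0.0487, 85, 0, 0, 0, 0, 0, -0.0487, 85, 0, 0, 0, 0, 0, 0, 85, 0, 0, 0, 0, 0, 0, 85]'
cat >> h.py <<'E'
from scipy.spatial.transform import Rotation as Ro
def delta(P,yaw):
    s=arm.observe();R=Ro.from_euler("xyz",s["tcp_rot"]);T=Ro.from_euler("xyz",[np.pi,0,yaw])
    print("t",s["time_s"],"pos",np.round(s["tcp_pos"],1),"rot",np.round(s["tcp_rot"],3),"F",np.round(s["wrist_force"],1),"w",round(s["width"],1),"g",s["gripper_force"])
    print("tool d",np.round(R.inv().apply(np.array(P)-s["tcp_pos"]),1),"rv",np.round((R.inv()*T).as_rotvec(),3))
E
python3 -c "
from h import *
delta([556,-193,100],.726)"
```

```text
time_s: 1.65
tcp_pos: [552.3, -195.5, 231.2]
tcp_rot: [-3.141, 0.0, 0.267]
wrist_force: [-0.4, -0.6, 0.2]
width: 84.8
gripper_force: 0.0
time_s: 2.28
tcp_pos: [551.3, -196.6, 231.2]
tcp_rot: [-3.141, 0.0, 0.722]
wrist_force: [0.1, 0.2, -0.5]
width: 85.0
gripper_force: 0.0
t 2.275 pos [ 551.3 -196.6  231.2] rot [-3.141  0.     0.722] F [ 0.1  0.2 -0.5] w 85.0 g 0.0
tool d [  5.9   0.5 131.2] rv [-0.     0.    -0.004]
```

To row units: 35 mm is 0.56, 30 mm is 0.48.

```bash
python3 inch.py '[0.096, 0.008, 0.48, 0, 0, 0, 85, 0, 0, 0.56, 0, 0, 0, 85, 0, 0, 0.56, 0, 0, 0, 85, 0, 0, 0.56, 0, 0, 0, 85, 0, 0, 0.56, 0, 0, 0, 85, 0, 0, 0.32, 0, 0, 0, 85, 0, 0, 0.24, 0, 0, 0, 85, 0, 0, 0, 0, 0, 0, 85, 0, 0, 0, 0, 0, 0, 85]'
python3 inch.py '[0, 0, 0, 0, 0, 0, 0, 0, 0, 0, 0, 0, 0, 0, 0, 0, 0, 0, 0, 0, 0, 0, 0, 0, 0, 0, 0, 0, 0, 0, 0, 0, 0, 0, 0, 0, 0, 0, 0, 0, 0, 0, 0, 0, 0, 0, 0, 0, 0, 0, 0, 0, 0, 0, 0, 0, 0, 0, 0, 0, 0, 0, 0, 0, 0, 0, 0, 0, 0, 0]'
python3 - <<'E'
from h import *
delta([556,-193,25],.726)
o=[]
for n,(x,y,w,h) in dict(top=(270,160,80,60),scene=(200,100,107,80)).items():
    f=imaging.camera(n)["frame"][y:y+h,x:x+w];o.append(cv2.resize(f,(400,300),interpolation=cv2.INTER_CUBIC))
cv2.imwrite("pics/g1.png",np.hstack(o))
E
```

```text
time_s: 3.4
tcp_pos: [556.6, -193.1, 27.1]
tcp_rot: [3.141, -0.001, 0.725]
wrist_force: [-0.1, -0.3, -0.1]
width: 85.2
gripper_force: 0.0
time_s: 4.65
tcp_pos: [556.2, -192.9, 26.4]
tcp_rot: [3.142, -0.0, 0.726]
wrist_force: [-1.7, 0.0, 5.2]
width: 7.3
gripper_force: 59.5
t 4.65 pos [ 556.2 -192.9   26.4] rot [ 3.142 -0.     0.726] F [-1.7  0.   5.2] w 7.3 g 59.5289272069931
tool d [-0.2 -0.1  1.4] rv [ 0. -0. -0.]
```

View pics/g1.png

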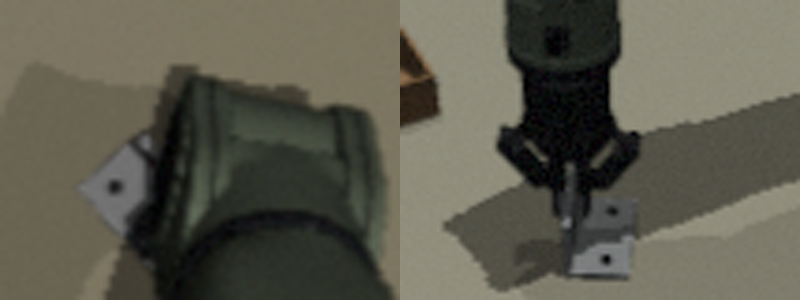

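To row units: -25 mm is -0.4, -20 mm is -0.32, -0.15 rad / 3.1416 = -0.0477.

```bash
python3 inch.py '[0, 0, -0.16, 0, 0, 0, 0, 0, 0, -0.32, 0, 0, 0, 0, 0, 0, -0.4, 0, 0, 0, 0, 0, 0, -0.32, 0, 0, -0.0318, 0, 0, 0, 0, 0, 0, -0.0477, 0, 0, 0, 0, 0, 0, -0.0477, 0, 0, 0, 0, 0, 0, -0.0477, 0, 0, 0, 0, 0, 0, -0.0477, 0, 0, 0, 0, 0, 0, -0.0474, 0, 0, 0, 0, 0, 0, 0, 0, 0, 0, 0, 0, 0, 0, 0]'
python3 -c "
from h import *
delta([597,180,100],1.575)"
```

```text
time_s: 6.12
tcp_pos: [556.1, -193.0, 101.4]
tcp_rot: [-3.141, -0.0, 1.571]
wrist_force: [-0.2, -0.5, -6.0]
width: 7.5
gripper_force: 58.8
t 6.125 pos [ 556.1 -193.   101.4] rot [-3.141 -0.     1.571] F [-0.2 -0.5 -6. ] w 7.5 g 58.78933131694794
tool d [373.   41.1   1.4] rv [-0.    -0.    -0.004]
```

To row units: 40 mm is 0.64, 35 mm is 0.56, -0.004 rad / 3.1416 = -0.0013.

```bash
python3 inch.py '[0.4, 0.048, 0, 0, 0, 0, 0, 0.56, 0.064, 0, 0, 0, 0, 0, 0.64, 0.064, 0, 0, 0, 0, 0, 0.64, 0.08, 0, 0, 0, 0, 0, 0.64, 0.08, 0, 0, 0, 0, 0, 0.64, 0.08, 0, 0, 0, 0, 0, 0.64, 0.08, 0, 0, 0, 0, 0, 0.64, 0.064, 0, 0, 0, 0, 0, 0.56, 0.048, 0, 0, 0, 0, 0, 0.4, 0.048, 0, 0, 0, 0, 0, 0.208, 0, 0, 0, 0, -0.0013, 0, 0, 0, 0, 0, 0, 0, 0]'
python3 -c "
from h import *
delta([597,180,70],1.575)
o=[]
for n,(x,y,w,h) in dict(top=(160,150,80,80),scene=(270,160,120,120)).items():
    f=imaging.camera(n)['frame'];cv2.imwrite('pics/'+n+'2.png',f);o.append(cv2.resize(f[y:y+h,x:x+w],(400,400),interpolation=cv2.INTER_CUBIC))
cv2.imwrite('pics/g2.png',np.hstack(o))
"
```

```text
time_s: 7.62
tcp_pos: [595.4, 180.4, 101.2]
tcp_rot: [-3.141, 0.0, 1.579]
wrist_force: [-0.8, -0.2, -5.5]
width: 7.2
gripper_force: 58.8
t 7.625 pos [595.4 180.4 101.2] rot [-3.141  0.     1.579] F [-0.8 -0.2 -5.5] w 7.2 g 58.79065275192261
tool d [-0.4  1.6 31.2] rv [-0.     0.     0.004]
```

View pics/g2.png

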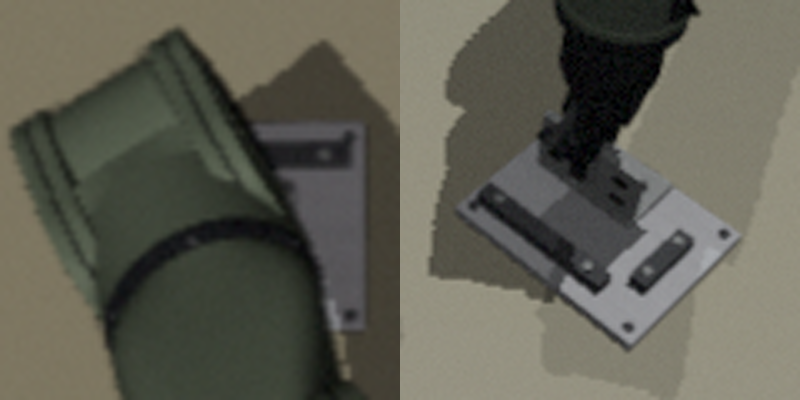

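```bash
python3 -c "
from h import *
c=imaging.camera('scene');print(ray(c,[[342.9,215.5]],139.8), proj(c,[[595+4,230,139.8],[599,230,74.8],[612,245,27]]))
f=c['frame'][195:235,305:355];cv2.imwrite('pics/g3.png',cv2.convertScaleAbs(cv2.resize(f,(800,600) and (750,600),interpolation=cv2.INTER_CUBIC),alpha=1.8))
"
```

```text
[[601.31496226 235.85917744]] [[341.65071228 213.73214629]
 [337.75062818 228.10905025]
 [336.4492737  243.68229243]]
```

View pics/g3.png

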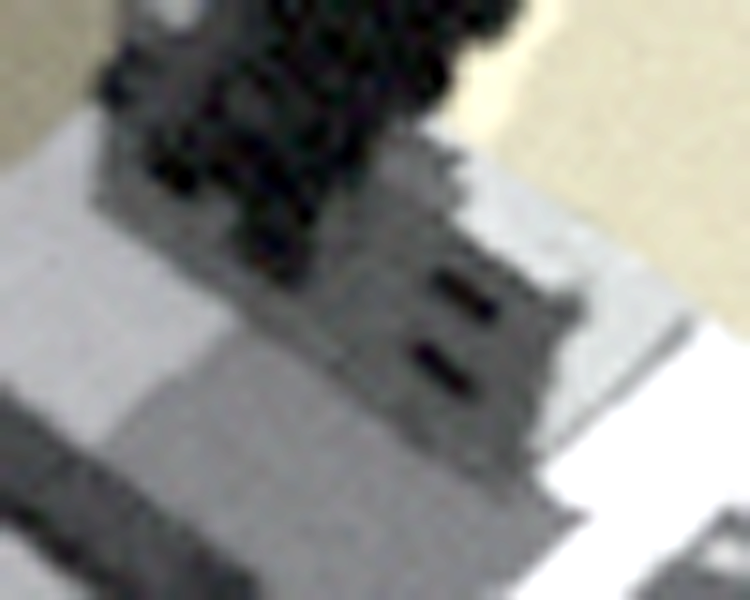

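To row units: 20 mm is 0.32, 15 mm is 0.24, 0.004 rad / 3.1416 = 0.0013.

```bash
python3 inch.py '[0, 0.024, 0.24, 0, 0, 0.0013, 0, 0, 0, 0.32, 0, 0, 0, 0, 0, 0, 0.24, 0, 0, 0, 0, 0, 0, 0.128, 0, 0, 0, 0, 0, 0, 0, 0, 0, 0, 0, 0, 0, 0, 0, 0, 0, 0]'
python3 inch.py '[0, 0, 0.016, 0, 0, 0, 0, 0, 0, 0.016, 0, 0, 0, 0, 0, 0, 0.016, 0, 0, 0, 0, 0, 0, 0.016, 0, 0, 0, 0, 0, 0, 0, 0, 0, 0, 0, 0, 0, 0, 0, 0, 0, 0]'
```

```text
time_s: 8.52
tcp_pos: [597.5, 180.3, 43.9]
tcp_rot: [3.141, -0.0, 1.575]
wrist_force: [0.2, 0.1, -5.9]
width: 7.3
gripper_force: 58.7
time_s: 9.28
tcp_pos: [597.2, 180.2, 39.4]
tcp_rot: [3.142, -0.0, 1.575]
wrist_force: [-0.2, -0.5, -5.5]
width: 7.4
gripper_force: 58.8
```

To row units: 0.5 mm is 0.008.

```bash
python3 inch.py '[0, 0, 0.008, 0, 0, 0, 0, 0, 0, 0.008, 0, 0, 0, 0, 0, 0, 0, 0, 0, 0, 0, 0, 0, 0, 0, 0, 0, 0]'
python3 inch.py '[0, 0, 0.008, 0, 0, 0, 0, 0, 0, 0.008, 0, 0, 0, 0, 0, 0, 0, 0, 0, 0, 0, 0, 0, 0, 0, 0, 0, 0]'
```

```text
time_s: 9.78
tcp_pos: [597.2, 180.2, 38.5]
tcp_rot: [3.141, -0.0, 1.575]
wrist_force: [-1.1, -0.4, -0.6]
width: 7.5
gripper_force: 59.4
time_s: 10.28
tcp_pos: [597.4, 180.2, 38.4]
tcp_rot: [3.141, -0.0, 1.575]
wrist_force: [-5.6, -1.8, 18.3]
width: 7.1
gripper_force: 62.4
```

To row units: 2 mm is 0.032, -0.5 mm is -0.008.

```bash
python3 inch.py '[0, 0, -0.008, 0, 0, 0, 0, 0.032, 0, 0, 0, 0, 0, 0, 0.032, 0, 0, 0, 0, 0, 0, 0.032, 0, 0, 0, 0, 0, 0, 0, 0, 0, 0, 0, 0, 0]'
python3 inch.py '[0.016, 0, 0, 0, 0, 0, 0, 0.016, 0, 0, 0, 0, 0, 0, 0, 0, 0, 0, 0, 0, 0]'
```

```text
time_s: 10.9
tcp_pos: [597.8, 185.4, 38.4]
tcp_rot: [3.14, 0.001, 1.574]
wrist_force: [-1.1, -5.9, 7.7]
width: 7.4
gripper_force: 60.8
time_s: 11.28
tcp_pos: [597.8, 187.2, 38.4]
tcp_rot: [3.14, 0.001, 1.574]
wrist_force: [-0.9, -6.2, 7.7]
width: 7.2
gripper_force: 61.0
```

```bash
for i in 1; do python3 inch.py '[0.016, 0, 0, 0, 0, 0, 0, 0.016, 0, 0, 0, 0, 0, 0, 0, 0, 0, 0, 0, 0, 0]'; python3 inch.py '[0.008, 0, 0, 0, 0, 0, 0, 0.008, 0, 0, 0, 0, 0, 0, 0, 0, 0, 0, 0, 0, 0]';  done
```

```text
time_s: 11.65
tcp_pos: [597.8, 189.2, 38.5]
tcp_rot: [3.14, 0.001, 1.574]
wrist_force: [-0.3, -6.1, 7.6]
width: 7.2
gripper_force: 61.0
time_s: 12.02
tcp_pos: [597.9, 190.1, 38.5]
tcp_rot: [3.14, 0.001, 1.574]
wrist_force: [-0.3, -6.8, 8.0]
width: 7.4
gripper_force: 61.0
```

To row units: 0.5 mm is 0.008.

```bash
python3 inch.py '[0.008, 0, 0, 0, 0, 0, 0, 0.008, 0, 0, 0, 0, 0, 0, 0, 0, 0, 0, 0, 0, 0]'; python3 inch.py '[0.008, 0, 0, 0, 0, 0, 0, 0.008, 0, 0, 0, 0, 0, 0, 0, 0, 0, 0, 0, 0, 0]'
```

```text
time_s: 12.4
tcp_pos: [597.8, 191.1, 38.5]
tcp_rot: [3.14, 0.001, 1.574]
wrist_force: [0.0, -6.5, 8.5]
width: 6.9
gripper_force: 61.0
time_s: 12.78
tcp_pos: [597.8, 192.1, 38.5]
tcp_rot: [3.14, 0.001, 1.574]
wrist_force: [0.1, -7.5, 7.7]
width: 7.3
gripper_force: 61.0
```

To row units: 0.5 mm is 0.008.

```bash
python3 inch.py '[0.008, 0, 0, 0, 0, 0, 0, 0.008, 0, 0, 0, 0, 0, 0, 0, 0, 0, 0, 0, 0, 0]'; python3 inch.py '[0.008, 0, 0, 0, 0, 0, 0, 0.008, 0, 0, 0, 0, 0, 0, 0, 0, 0, 0, 0, 0, 0]'
```

```text
time_s: 13.15
tcp_pos: [597.8, 192.4, 38.4]
tcp_rot: [3.14, 0.002, 1.574]
wrist_force: [0.1, -10.4, 9.7]
width: 7.3
gripper_force: 61.2
time_s: 13.52
tcp_pos: [597.9, 192.5, 38.5]
tcp_rot: [3.141, 0.004, 1.573]
wrist_force: [-0.6, -15.6, 12.7]
width: 7.4
gripper_force: 61.7
```

To row units: 2 mm is 0.032, -1 mm is -0.016.

```bash
python3 inch.py '[-0.016, 0.016, 0, 0, 0, 0, 0, 0, 0.032, 0, 0, 0, 0, 0, 0, 0.032, 0, 0, 0, 0, 0, 0, 0.016, 0, 0, 0, 0, 0, 0, 0.016, 0, 0, 0, 0, 0, 0, 0, 0, 0, 0, 0, 0]'; python3 inch.py '[0, 0.008, 0, 0, 0, 0, 0, 0, 0.008, 0, 0, 0, 0, 0, 0, 0, 0, 0, 0, 0, 0]'
```

```text
time_s: 14.28
tcp_pos: [601.5, 192.4, 38.4]
tcp_rot: [-3.135, 0.004, 1.575]
wrist_force: [-25.3, -13.2, 29.8]
width: 7.0
gripper_force: 64.6
time_s: 14.65
tcp_pos: [602.4, 192.4, 38.4]
tcp_rot: [-3.135, 0.004, 1.575]
wrist_force: [-26.0, -13.9, 30.9]
width: 7.2
gripper_force: 64.9
```

To row units: -0.6 mm is -0.0096.

```bash
python3 inch.py '[0, 0, -0.0096, 0, 0, 0, 0, 0, 0, 0, 0, 0, 0, 0]'; python3 inch.py '[0, 0.008, 0, 0, 0, 0, 0, 0, 0.008, 0, 0, 0, 0, 0, 0, 0, 0, 0, 0, 0, 0]';python3 inch.py '[0, 0.008, 0, 0, 0, 0, 0, 0, 0.008, 0, 0, 0, 0, 0, 0, 0, 0, 0, 0, 0, 0]'
```

```text
time_s: 14.9
tcp_pos: [603.6, 192.5, 38.5]
tcp_rot: [-3.138, 0.003, 1.575]
wrist_force: [-13.2, -11.1, 13.0]
width: 7.7
gripper_force: 61.8
time_s: 15.28
tcp_pos: [604.3, 192.5, 38.5]
tcp_rot: [-3.137, 0.003, 1.575]
wrist_force: [-15.5, -11.8, 14.8]
width: 7.2
gripper_force: 61.9
time_s: 15.65
tcp_pos: [605.3, 192.5, 38.5]
tcp_rot: [-3.137, 0.003, 1.575]
wrist_force: [-16.0, -10.7, 14.6]
width: 7.3
gripper_force: 61.9
```

To row units: 0.5 mm is 0.008.

```bash
python3 inch.py '[0, 0.008, 0, 0, 0, 0, 0, 0, 0.008, 0, 0, 0, 0, 0, 0, 0, 0, 0, 0, 0, 0]'; python3 inch.py '[0, 0.008, 0, 0, 0, 0, 0, 0, 0.008, 0, 0, 0, 0, 0, 0, 0, 0, 0, 0, 0, 0]';python3 inch.py '[0, 0.008, 0, 0, 0, 0, 0, 0, 0, 0, 0, 0, 0, 0]'
```

```text
time_s: 16.02
tcp_pos: [606.3, 192.5, 38.4]
tcp_rot: [-3.137, 0.003, 1.575]
wrist_force: [-15.0, -11.6, 15.3]
width: 7.3
gripper_force: 61.9
time_s: 16.4
tcp_pos: [607.4, 192.6, 38.5]
tcp_rot: [-3.137, 0.003, 1.575]
wrist_force: [-15.7, -11.7, 14.5]
width: 7.2
gripper_force: 62.0
time_s: 16.65
tcp_pos: [607.9, 192.6, 38.5]
tcp_rot: [-3.137, 0.003, 1.575]
wrist_force: [-15.1, -11.0, 14.8]
width: 7.5
gripper_force: 62.0
```

To row units: 0.5 mm is 0.008.

```bash
python3 inch.py '[0, 0.008, 0, 0, 0, 0, 0, 0, 0.008, 0, 0, 0, 0, 0, 0, 0, 0, 0, 0, 0, 0]'; python3 inch.py '[0, 0.008, 0, 0, 0, 0, 0, 0, 0.008, 0, 0, 0, 0, 0, 0, 0, 0, 0, 0, 0, 0]'
```

```text
time_s: 17.02
tcp_pos: [608.7, 192.6, 38.5]
tcp_rot: [-3.137, 0.003, 1.575]
wrist_force: [-16.5, -10.3, 16.1]
width: 7.0
gripper_force: 62.3
time_s: 17.4
tcp_pos: [608.9, 192.6, 38.5]
tcp_rot: [-3.135, 0.004, 1.575]
wrist_force: [-22.0, -11.2, 19.5]
width: 7.0
gripper_force: 63.0
```

To row units: 0.5 mm is 0.008.

```bash
python3 inch.py '[0.008, 0.008, 0, 0, 0, 0, 0, 0.008, 0.008, 0, 0, 0, 0, 0, 0.008, 0, 0, 0, 0, 0, 0, 0, 0, 0, 0, 0, 0, 0, 0, 0, 0, 0, 0, 0, 0]'
python3 - <<'E'
from h import *
s=arm.observe();print(np.round(s["moment"],2))
c=imaging.camera('scene');print(proj(c,[[612.8,244,77],[612.8,244,12],[612.8,144,77]]))
f=c['frame'][200:260,285:365];a=cv2.resize(f,(800,600),interpolation=cv2.INTER_CUBIC);cv2.imwrite('pics/g4.png',cv2.convertScaleAbs(a,alpha=1.8))
E
```

```text
time_s: 18.02
tcp_pos: [609.1, 192.6, 38.5]
tcp_rot: [-3.133, 0.006, 1.574]
wrist_force: [-29.6, -21.0, 28.1]
width: 7.3
gripper_force: 64.6
[-3.73  7.15  0.54]
[[338.8159074  233.57317095]
 [335.184473   246.50956452]
 [310.81295135 212.72220237]]
```

View pics/g4.png

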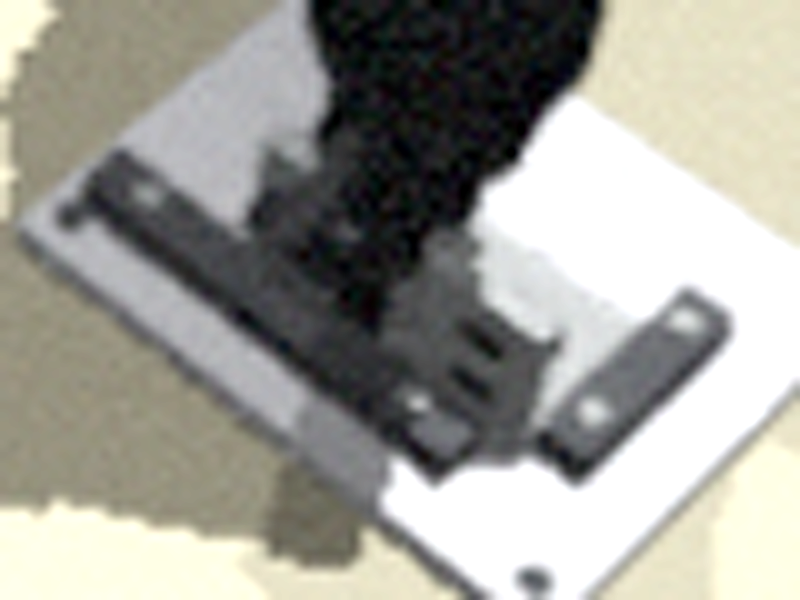

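To row units: -0.5 mm is -0.008, 0.3 mm is 0.0048.

```bash
python3 inch.py '[0.0048, 0.0048, -0.008, 0, 0, 0, 0, 0, 0, 0, 0, 0, 0, 0, 0, 0, 0, 0, 0, 0, 0, 0, 0, 0, 0, 0, 0, 0]'; python3 inch.py '[0, 0, 0, 0, 0, 0, 0, 0, 0, 0, 0, 0, 0, 0, 0, 0, 0, 0, 0, 0, 0, 0, 0, 0, 0, 0, 0, 0]'
```

```text
time_s: 18.58
tcp_pos: [609.1, 192.7, 38.5]
tcp_rot: [-3.132, 0.007, 1.574]
wrist_force: [-29.2, -20.5, 22.6]
width: 7.3
gripper_force: 63.8
time_s: 19.08
tcp_pos: [609.2, 192.6, 38.5]
tcp_rot: [-3.132, 0.007, 1.574]
wrist_force: [-28.3, -19.9, 23.2]
width: 7.4
gripper_force: 63.8
```

```bash
python3 -c "
from rig import arm, imaging, ticket
print(ticket.finish_job())"
```

```text
the job is handed in; nothing more can be done
None
```

I handed the job in at about 19 s with the bracket held in the jig corner and pressed against both fences. The last wrist reading was about 28 N toward the long fence, 20 N toward the end fence and 23 N down on the plate. The arm stopped advancing at each fence and tilt stayed under 0.01 rad. The judge's verdict was not shown, and I did not re-image the other items at the end.

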